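# Lock a bottle in the labelling jig with its bayonet clamp

## Robot

A 7-joint arm with a two-finger parallel gripper is mounted at the origin on a cart in front of the work surface, level with it; the furniture and walls round the work are solid. World frame = base frame: x ahead of the robot, y to its left, z up, the work surface at z = 0. Lengths are in mm, angles in rad, forces in N, time in s.
With the tool pointing down it reaches from about 400 to 875 mm from the base axis. Payload 4.4 kg.
Tool frame: the origin (TCP) lies midway between the tips of the shut fingers; the grasp point (between the pads) lies grasp_offset behind it (grasp_offset is the distance from the TCP to the grasp point, in mm); z points along the fingers, y is the line along which they close (so a half turn about z gives the same grasp; the last joint's range is limited). The gripper opens to 85 mm and grips with 20 to 120 N. Pads are 22 mm wide; open, the fingers measure 114 mm over their backs; the gripper's body (76 mm by 85 mm) begins 54 mm behind the grasp point. The pads swing forward as they close: fully open they stand 13 mm farther back than shut.
Start: joints at [1.074, 0.628, 0.038, 1.517, -0.027, 0.996, -0.02], TCP at [271.467, -590.613, 231.313] pointing down, gripper open.
Joint ranges: [-3.06, 3.06], [-0.37, 2.12], [-1.25, 1.32], [0.18, 2.47], [-1.1, 4.24], [0.23, 1.98], [-2.94, 2.94]. Speed limits (rad/s): [2.57, 2.57, 3.14, 3.14, 3.14, 3.14, 3.14].

## Interface

Orientations are given as [roll, pitch, yaw] about the fixed x, y, z axes, in that order (R = Rz(yaw) Ry(pitch) Rx(roll)).
In Python, from cell import * gives the robot as it stands. The module is installed in compiled form; this text tells all that it offers.
- The arm moves only by the shell command python3 -m jog 'ROWS'. ROWS is a JSON object of lists of equal length, an entry for each row: "angular": the turn, a rotation vector about the tool's x, y, z in degrees, a list of three; "travel": the shift along the tool's x, y, z in cm, a list of three; "fingers": the closure, from 0 (fully open) to 1 (shut). In form: {"angular": [[rx, ry, rz], ...], "travel": [[tx, ty, tz], ...], "fingers": [fingers, ...]}. A call has 1 to 5 rows; each row is the pose to reach, as a shift and turn from the pose commanded when the call began, along the tool's axes at that moment; what a row does not reach only later rows make up. A row lasts 1/8 s, in which the tool goes at most 62.5 mm and 10.7 degrees, less where a joint would pass 70% of its speed; a pose out of reach is approached as far as the arm can. A call with a gripper value outside its range is refused whole. The fingers move at their own pace and stop on an object; the grip force is fixed at half the most. Time passes only in rows, so rows that repeat a pose let the fingers close. It gives the time, the measured TCP pose, the force and the opening at its end, in the units of the state.
- read_state(): the state, without advancing time (a new reading comes with each control period).
- get_image(name): name is "scene" or "top" or "wrist"; returns the picture (384x512x3 uint8, red, green, blue); there is no depth.
- camera_model(name): a dict with "mtx" (3x3 intrinsics, pixels), "T" (4x4, takes a point from camera to world coordinates). Camera axes: x right, y down, z forward; pixel columns grow to the right and rows downward; lengths in mm; the calibration is good to about 2 mm. A picture is of the moment at which its call begins: read the wrist's pose just before it. camera_model takes no time and is no camera call; for the wrist camera it gives the pose at the moment of the call.
- finish_job(): hands the job in, once; it reports no verdict.
The state is a dict: "clock": time; "qpos": joint angles; "qd": joint speeds; "tau": joint torques, N m; "eef_pos": TCP position; "tool_rot": TCP orientation; "force": force on the tool from outside, world axes, zero at the start; "torque": the same for the moment, N m; "width": finger opening in mm.
Only numpy, scipy, OpenCV 4.12 (cv2) and the standard library are available. Lean on these libraries where they do the work, as an engineer would, in place of code of your own. Each camera call takes 0.05 s, during which the arm holds its last target. There are 200 camera calls.

## Task

Clamp the bottle that lies in the plywood labelling jig: with your fingertips push the clamp's red ball handle along its slot until the pad has slid the bottle home against the cork end stop, then push the handle round the corner and over to the very end of the side slot, so that the clamp stays locked with its spring pad pressing on the bottle. Work only by pushing gently on the handle: do not grip or force it, do not touch or lift the bottle and leave the other things on the table where they are.

Things in the scene. Friction and masses are not known exactly. Their poses are not given: they have to be found in the camera images.
- jig: Labelling jig, fixed on the table: plywood base 100 (x) by 325 mm (y), top 19 mm up. Origin on the table under the clamp axis, which runs along jig y, 62 mm up. Cork face of the end stop at jig y = +140 mm. Two white rods carry the bottle. At the -y end (y = -165 to -90 mm) a level steel barrel, 36 mm in diameter, its top 80 mm up, has an L-shaped slot 11 mm wide cut in it.
- slot_start (a point): Point on the top of the barrel at the start of the slot's straight leg, on its centre line (jig x = 0, y = -153 mm, z = 80 mm); axes as the jig's. The straight leg runs 50 mm along the top of the barrel towards jig +y. Fixed neighbours: a wooden cradle 141 mm high (with a bottle on it, 230 mm) past the jig's -y end, 50 mm or more from the ball; a grey crate about 200 mm high on the jig's +x side.
- slot_corner (a point): Point on the top of the barrel at the corner of the L, on the centre lines of both legs (jig x = 0, y = -103 mm, z = 80 mm). From here the side leg runs down round the barrel on the jig's -x side.
- slot_end (a point): Point on the barrel's surface near the end of the side leg, on its centre line, 1.0 rad round from the top (jig x = -15 mm, y = -103 mm, z = 72 mm).
- handle_ball (a point): Centre of the red ball (28 mm diameter) on the handle, a steel stem of 8 mm diameter which is also the pin in the slot. It is 60 mm from the clamp axis: 122 mm above the table with the handle upright, about 90 mm above the table and 53 mm to the jig's -x side at the end of the side leg. Its z axis points outward along the stem.
- clamp_plunger (a joint): Travel of plunger, handle and pad along jig +y, m: 0 at the start of the straight leg (handle at jig y = -153 mm), 0.0515 at most. From 0.0485 on the handle can swing into the side leg, whose wall then holds the plunger. Friction about 1 N; over the last 4 to 7 mm the pad's spring (0.9 N/mm) pushes back, up to 7 N: let go too soon, the plunger backs off.
- clamp_handle (a joint): Swing of the handle about the clamp axis, rad: 0 upright, growing as it goes over towards the jig's -x side, about 1.08 at the end of the side leg. In the straight leg it has only some 0.09 rad of play either way. Friction about 0.05 N m holds it where it is left.
- clamp_pad: Black rubber pad, 30 mm in diameter, on the sprung nose of the plunger; moves with the plunger along the jig's y and can yield up to 12 mm backward. Origin on the clamp axis at the pad's back, 11 mm behind its face; the face is at jig y = -54 mm with the plunger at 0.
- bottle: Unlabelled amber spray bottle lying on the two rods, 44 mm in diameter, 150 mm long over its clear cap, about 0.2 kg. Origin at the centre of its foot; its z axis points from foot to cap, along the jig's -y. The foot is 5 to 25 mm short of the cork face at the start; when home its origin is at jig y = 140 mm, and 62 mm above the table.
- bare_bottle_1: Bystander: upright amber spray bottle, 44 mm in diameter and 150 mm high, origin at its foot.
- bare_bottle_2: Bystander: upright amber spray bottle, 44 mm in diameter and 150 mm high, origin at its foot.
- label_roll: Bystander: green roll of labels standing on end, 60 mm in diameter and 74 mm high, origin under its centre.
- label_cards: Bystander: banded stack of green and white cards, 76 x 105 x 29 mm, origin under its centre.
- marker: Bystander: black and white marker pen lying on the table, 135 mm long, 17 mm thick, origin under its centre.
- side_cutters: Bystander: red-handled side cutters lying on the table, 122 mm long, origin under their centre.

How it is judged (in metres and radians):
On the way:
1. the plunger has been pushed along the straight leg to the corner and the bottle is home against the end stop (value of joint clamp_plunger above 0.047 m and y of bottle in the frame of jig above 0.137 m), for 0.05 s.
At the end, for the whole second after the job is handed in: The handle is at the end of the side leg (swing over 0.95 rad of 1.08) with the plunger held at the corner (over 46.5 mm), the bottle's foot is within 3 mm of the cork face of the end stop, it lies on the rods at rest, and the pad presses on it with more than 2 N (value of joint clamp_plunger above 0.0465 m and value of joint clamp_handle above 0.95 rad and y of bottle in the frame of jig above 0.137 m and z of bottle in the frame of jig below 0.067 m and contact force between clamp_pad and bottle above 2 N and linear speed of bottle below 0.01 m/s); the robot touches nothing.
It fails at once if the robot touches the bottle in the jig (more than 1 N) (contact force between any of the fingers, the arm and bottle above 1 N).
It fails at once if the bottle is lifted off the rods (by more than 12 mm) (z of bottle in the frame of jig above 0.074 m).
It fails at once if the handle is gripped or forced (more than 35 N on it) (contact force between the fingers and clamp_handle above 35 N).
It fails at once if something else on the table is moved by more than 15 mm (distance of any of bare_bottle_1, bare_bottle_2, label_roll, label_cards, marker, side_cutters from where it was at the start of the episode above 0.015 m).
It also fails if it takes over 48 s, if anything falls off the work surface, if the arm or the gripper's body presses on something with over 40 N, if the wrist force passes 120 N, or if a joint passes its speed limit or range.

## Working session

There is one attempt and no reset: what is moved stays moved. The work goes in short steps, Python scripts to look and compute and a shell command to move; the robot and the scene stay as the last step left them, time stands still between calls to the robot, and variables do not carry over. Pictures are saved under pics/ and viewed, on a budget of 10 in all, crops included, one or two more only if the job needs it, and the job is handed in when it is done.

```bash
mkdir -p pics
cat > h.py <<'E'
from cell import *
import numpy as np, cv2
from scipy.spatial.transform import Rotation as R
def ray(name,uv,M=None):
    m=M or camera_model(name); T=np.array(m["T"]); K=np.array(m["mtx"])
    d=T[:3,:3]@np.linalg.solve(K,[uv[0],uv[1],1.]); return T[:3,3],d
def onz(name,uv,z,M=None):
    o,d=ray(name,uv,M); return o+d*(z-o[2])/d[2]
def proj(name,p,M=None):
    m=M or camera_model(name); T=np.array(m["T"]); q=np.array(m["mtx"])@(T[:3,:3].T@(np.array(p,float)-T[:3,3])); return q[:2]/q[2]
def tri(a,b):
    (o1,d1),(o2,d2)=a,b; s=np.linalg.lstsq(np.c_[d1,-d2],o2-o1,rcond=None)[0]
    p,q=o1+s[0]*d1,o2+s[1]*d2; return (p+q)/2,np.linalg.norm(p-q)
E
python3 - <<'E'
from h import *
s=read_state(); print(s)
for n in("scene","top"):
    im=get_image(n); np.save(f"pics/{n}0.npy",im); cv2.imwrite(f"pics/{n}0.png",im[:,:,::-1])
    print(n,camera_model(n))
    h=cv2.cvtColor(im,cv2.COLOR_RGB2HSV); m=((h[...,0]<6)|(h[...,0]>174))&(h[...,1]>150)&(h[...,2]>80)
    k,l,st,c=cv2.connectedComponentsWithStats(m.astype(np.uint8))
    for i in range(1,k):
        if st[i,4]>25: print(st[i],c[i])
E
```

```text
{'clock': 0.0, 'qpos': array([ 1.07425258,  0.62931777,  0.03842996,  1.51838071, -0.02700476,
        0.99626882, -0.01998991]), 'qd': array([ 3.29694001e-04, -1.44355791e-03,  5.74240278e-04, -2.15048789e-03,
        5.64213211e-05,  2.61034675e-04, -7.09955988e-04]), 'tau': array([ 2.53699091e-04, -5.63402796e+01,  1.22663498e+00, -1.93439466e+01,
        1.09919099e-02,  1.06327515e-02,  1.15682900e-05]), 'eef_pos': array([ 271.18076722, -590.04765972,  230.40316005]), 'tool_rot': array([-3.13973557e+00,  1.20828332e-05,  4.30760677e-01]), 'force': array([-0.27972184,  0.60629329, -0.92671304]), 'torque': array([0.02953329, 0.02971142, 0.01412299]), 'width': 85.755096176115}
scene {'mtx': array([[387.63769635,   0.        , 253.13700748],
       [  0.        , 387.63769635, 194.73564858],
       [  0.        ,   0.        ,   1.        ]]), 'T': array([[ 8.83678921e-01, -2.43781226e-01,  3.99602650e-01,
        -1.97793387e+01],
       [-4.67964589e-01, -4.40052746e-01,  7.66395932e-01,
        -9.91782741e+02],
       [-1.09866965e-02, -8.64247820e-01, -5.02946317e-01,
         7.23996733e+02],
       [ 0.00000000e+00,  0.00000000e+00,  0.00000000e+00,
         1.00000000e+00]])}
[178 140   9   6  35] [182.2        142.25714286]
top {'mtx': array([[412.50195278,   0.        , 258.40779213],
       [  0.        , 412.50195278, 187.54830783],
       [  0.        ,   0.        ,   1.        ]]), 'T': array([[ 2.32951412e-02, -9.84970922e-01,  1.71142104e-01,
         2.47029068e+02],
       [-9.99579291e-01, -2.59066736e-02, -1.30416739e-02,
        -1.27896825e+01],
       [ 1.72793921e-02, -1.70766295e-01, -9.85160035e-01,
         1.56508513e+03],
       [ 0.00000000e+00,  0.00000000e+00,  0.00000000e+00,
         1.00000000e+00]])}
[ 50 183  19  20 130] [ 59.64615385 191.85384615]
[190 189   8   6  38] [193.84210526 191.57894737]
```

View pics/scene0.png

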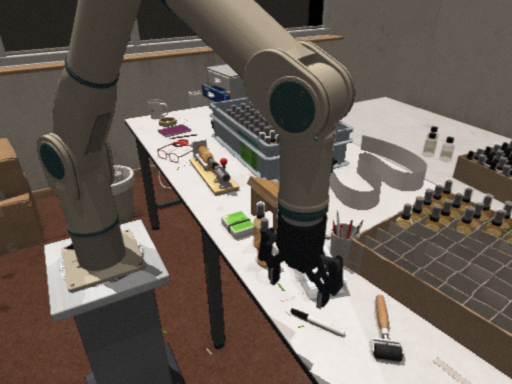

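View pics/top0.png

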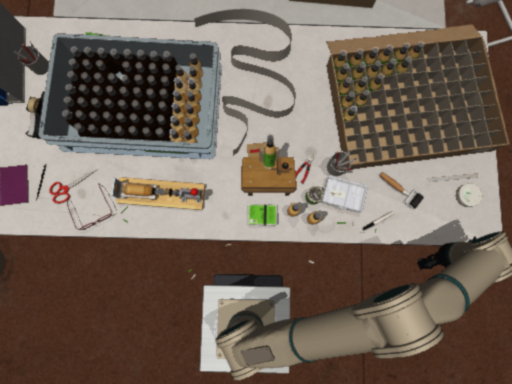

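Run:
```python
from h import *
s=np.load("pics/scene0.npy"); t=np.load("pics/top0.npy")
a=cv2.resize(t[165:220,100:300],(800,220),interpolation=cv2.INTER_CUBIC)
b=cv2.resize(s[125:205,170:290],(540,360),interpolation=cv2.INTER_CUBIC)
c=np.zeros((580,800,3),np.uint8); c[:220]=a; c[220:,:540]=b
cv2.imwrite("pics/crop0.png",c[:,:,::-1])
R_,G_,B_=[s[130:185,205:245,i].astype(int) for i in range(3)]
m=(R_>1.8*np.maximum(G_,B_))&(R_>70); ys,xs=np.nonzero(m); print(len(xs),xs.mean()+205,ys.mean()+130,xs.min()+205,xs.max()+205,ys.min()+130,ys.max()+130)
us=(xs.mean()+205,ys.mean()+130); ut=(193.84,191.58)
print("tri",tri(ray("scene",us),ray("top",ut))); print(onz("top",ut,122),onz("scene",us,122))
# base plate orientation: wood colour in top
h=cv2.cvtColor(t,cv2.COLOR_RGB2HSV); m=((h[...,0]>12)&(h[...,0]<28)&(h[...,1]>70)&(h[...,2]>110)).astype(np.uint8)
m[:,:105]=0;m[:,215:]=0;m[:172]=0;m[215:]=0
ys,xs=np.nonzero(m); r=cv2.minAreaRect(np.c_[xs,ys].astype(np.float32)); bx=cv2.boxPoints(r); print(r)
for p in bx: print(p,onz("top",p,19))
```

```text
34 223.2058823529412 161.08823529411765 220 226 158 164
tri (array([477.86561577, 196.0645219 , 120.6127928 ]), np.float64(0.8149297024594137))
[477.2569756  195.99698796 122.        ] [477.134945   193.27469904 122.        ]
((160.12249755859375, 193.11492919921875), (86.88753509521484, 26.444034576416016), 4.513988018035889)
[115.77288 202.8768 ] [443.08079785 501.23379319  19.        ]
[117.85409 176.5148 ] [544.10660522 501.65651845  19.        ]
[204.4721  183.35306] [526.40784243 172.17183775  19.        ]
[202.3909  209.71506] [425.49654278 175.38531288  19.        ]
```

View pics/crop0.png

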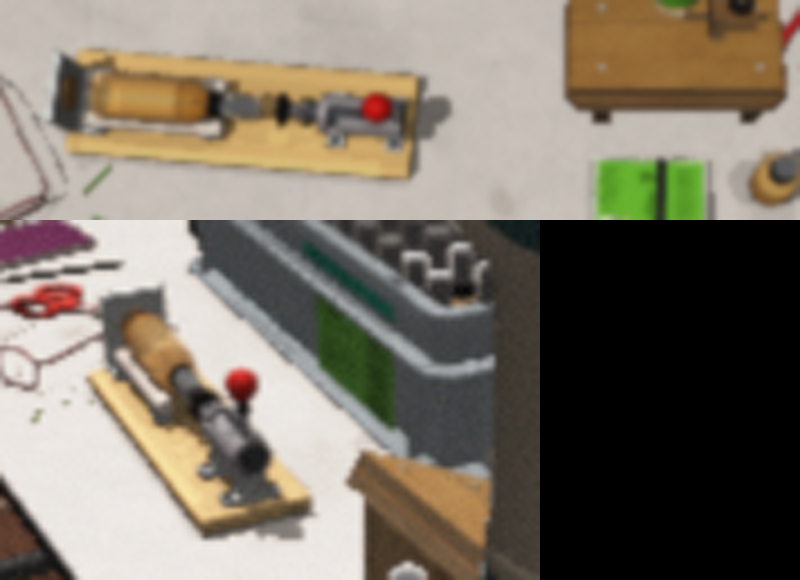

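The top picture shows the jig at px (115–207, 178–208), with the ball at (194, 192). In the scene picture the ball is at (223, 161). The two views triangulate to (478, 196, 121), which fits the required height of 122. The jig's y axis is about world +y, turned by about -3°. I'll move to a hover next.

```bash
python3 -m jog '{"angular":[[0,0,0],[0,0,0],[0,0,0],[0,0,0],[0,0,0]],"travel":[[0,0,-6],[0,0,-11],[49.9,-58.6,-11],[49.9,-58.6,-11],[49.9,-58.6,-11]],"fingers":[1,1,1,1,1]}'
python3 - <<'E'
from h import *
for uv,z in(((194,157),200),((241,190),141),((270,148),230),((254,152),141)): print(uv,onz("top",uv,z))
E
```

```text
clock: 0.72
eef_pos: [322.6, -408.0, 341.0]
tool_rot: [-3.141, -0.0, 0.431]
force: [0.6, -0.4, 1.2]
width: -0.1
(194, 157) [583.60413211 190.10967881 200.        ]
(241, 190) [484.11809947  29.03819291 141.        ]
(270, 148) [614.10430574 -66.07749442 230.        ]
(254, 152) [622.29709252 -12.97762198 141.        ]
```

```bash
python3 -m jog '{"angular":[[0,0,0],[0,0,0],[0,0,0],[0,0,0],[0,0,0]],"travel":[[37.6,-44.2,0],[37.6,-44.2,0],[37.6,-44.2,0],[37.6,-44.2,0],[37.6,-44.2,0]],"fingers":[1,1,1,1,1]}';  python3 -m jog '{"angular":[[0,0,-82.5],[0,0,-82.5],[0,0,-82.5],[0,0,-82.5],[0,0,-82.5]],"travel":[[17.3,-20.4,0],[17.3,-20.4,0],[17.3,-20.4,0],[17.3,-20.4,0],[17.3,-20.4,0]],"fingers":[1,1,1,1,1]}'
```

```text
clock: 1.35
eef_pos: [407.0, -107.4, 341.3]
tool_rot: [3.141, -0.0, 0.431]
force: [0.7, -0.6, -0.0]
width: 0.3
clock: 1.98
eef_pos: [478.7, 153.1, 341.1]
tool_rot: [-3.141, -0.002, 1.381]
force: [-0.4, -1.4, 0.9]
width: -0.2
```

```bash
python3 -m jog '{"angular":[[0,0,-10],[0,0,-20],[0,0,-28.5],[0,0,-28.5]],"travel":[[0,0,0],[0,0,0],[0,0,0],[0,0,0]],"fingers":[1,1,1,1]}'
python3 - <<'E'
from h import *
print(read_state()["eef_pos"],read_state()["tool_rot"])
M=camera_model("wrist"); im=get_image("wrist"); cv2.imwrite("pics/w1.png",im[:,:,::-1]); np.save("pics/w1.npy",im)
r,g,b=[im[...,i].astype(int) for i in range(3)]
m=((r>1.8*np.maximum(g,b))&(r>70)).astype(np.uint8)
k,l,st,c=cv2.connectedComponentsWithStats(m)
for i in range(1,k):
    if st[i,4]>60: print(st[i],c[i],onz("wrist",c[i],122,M))
print(M["T"])
e=np.array([.054,.9985,0]); x=np.array([.9985,-.054,0]);B=np.array([477.3,195.5,0])
for n,p in dict(ball=B+[0,0,122],stopl=B+293*e-30*x+[0,0,62],end0=B-12*e+[0,0,80],end1=B+63*e+[0,0,80]).items(): print(n,proj("wrist",p,M))
E
```

```text
clock: 2.48
eef_pos: [478.7, 148.1, 341.0]
tool_rot: [-3.141, -0.0, 1.864]
force: [-0.8, 0.1, -0.1]
width: -0.2
[478.71062739 148.07599705 340.96436645] [-3.14076378e+00 -1.74429281e-04  1.86402709e+00]
[256 123  19  20 293] [265.31740614 132.25938567] [478.09385582 194.77749682 122.        ]
[314 249  10  22 110] [318.66363636 259.59090909] [616.5614125   32.67453612 122.        ]
[[ 9.57292713e-01  2.75192196e-01  8.86561747e-02  4.55724103e+02]
 [ 2.89120496e-01 -9.11208204e-01 -2.93443262e-01  2.22865373e+02]
 [ 3.09377538e-05  3.06543414e-01 -9.51856677e-01  4.84320625e+02]
 [ 0.00000000e+00  0.00000000e+00  0.00000000e+00  1.00000000e+00]]
ball [264.91332805 131.55672201]
stopl [ 324.30010066 -111.5232715 ]
end0 [261.15378754 136.6735324 ]
end1 [279.46377617  86.25190185]
```

View pics/w1.png

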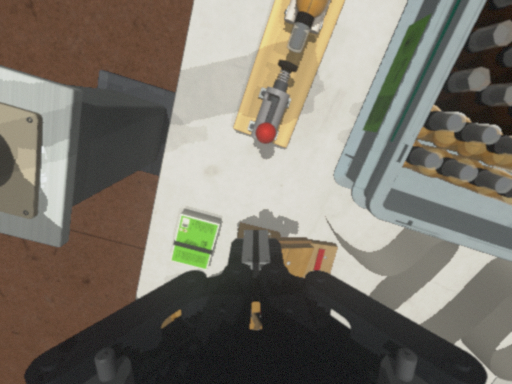

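```bash
python3 -m jog '{"angular":[[0,0,0],[0,0,0],[0,0,0],[0,0,0],[0,0,0]],"travel":[[0,1.28,5],[0,1.28,11],[0,1.28,17],[0,1.28,22],[0,1.28,23.6]],"fingers":[1,1,1,1,1]}';python3 -m jog '{"angular":[[0,0,0],[0,0,0],[0,0,0]],"travel":[[0.5,0,0],[1.0,0,0],[1.4,0,0]],"fingers":[1,1,1]}'
python3 - <<'E'
from h import *
print(read_state()["eef_pos"],read_state()["tool_rot"],read_state()["force"])
M=camera_model("wrist"); im=get_image("wrist"); s=get_image("scene")
c=np.zeros((384,800,3),np.uint8); c[:,:512]=im; c[:,512:]=cv2.resize(s[130:202,195:249],(288,384),interpolation=cv2.INTER_CUBIC)
cv2.imwrite("pics/w2.png",c[:,:,::-1])
E
```

```text
clock: 3.15
eef_pos: [489.4, 151.2, 102.8]
tool_rot: [-3.137, 0.001, 1.864]
force: [0.5, -0.3, -0.5]
width: 0.0
clock: 3.52
eef_pos: [488.1, 166.5, 107.1]
tool_rot: [3.138, -0.0, 1.866]
force: [0.3, 0.2, 0.3]
width: -0.1
[488.13766215 166.45744665 107.05234953] [ 3.13808571e+00 -2.41595943e-04  1.86568384e+00] [0.32378254 0.19838929 0.33140478]
```

View pics/w2.png

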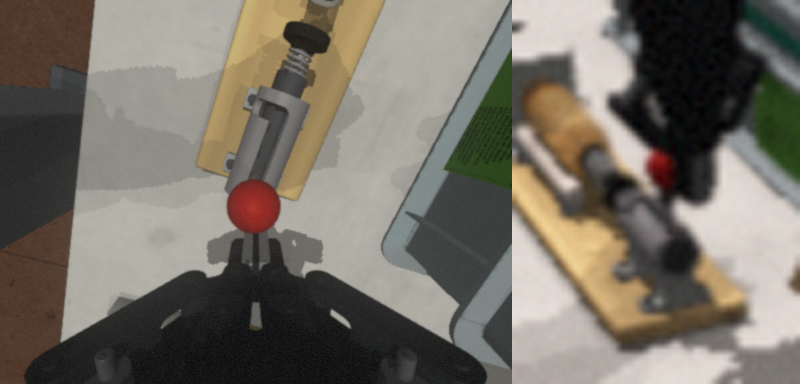

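The picture shows the ball centred just ahead of the shut fingers, at px (253, 206), about 5 mm short of contact. I'll start pushing along jig +y.

```bash
python3 -m jog '{"angular":[[0,0,0],[0,0,0],[0,0,0],[0,0,0]],"travel":[[0.4,0.14,0],[0.8,0.29,0],[1.2,0.43,0],[1.6,0.58,0]],"fingers":[1,1,1,1]}'; python3 -m jog '{"angular":[[0,0,0],[0,0,0],[0,0,0],[0,0,0],[0,0,0]],"travel":[[0.4,0.14,0],[0.8,0.29,0],[1.2,0.43,0],[1.6,0.58,0],[1.8,0.65,0]],"fingers":[1,1,1,1,1]}'
python3 - <<'E'
from h import *
print(read_state()["eef_pos"],read_state()["force"])
im=get_image("wrist"); r,g,b=[im[...,i].astype(int) for i in range(3)]
M=camera_model("wrist")
m=((r>1.8*np.maximum(g,b))&(r>70)).astype(np.uint8)
k,l,st,c=cv2.connectedComponentsWithStats(m)
for i in range(1,k):
    if st[i,4]>500: print(st[i],c[i],onz("wrist",c[i],122,M))
E
```

```text
clock: 4.12
eef_pos: [488.2, 182.4, 105.3]
tool_rot: [3.142, 0.0, 1.865]
force: [0.3, -1.9, 1.2]
width: 0.1
clock: 4.75
eef_pos: [489.0, 201.7, 105.3]
tool_rot: [3.142, 0.0, 1.866]
force: [0.2, -2.7, 2.3]
width: -0.2
[488.99663921 201.72717627 105.31203036] [ 0.24893709 -2.68069881  2.32558138]
[ 225  190   53   54 2227] [251.12887292 216.77682982] [479.63024133 224.03717082 122.        ]
```

```bash
python3 -m jog '{"angular":[[0,0,0],[0,0,0],[0,0,0],[0,0,0]],"travel":[[0.4,0.14,0],[0.8,0.29,0],[1.13,0.41,0],[1.13,0.41,0]],"fingers":[1,1,1,1]}'; python3 -m jog '{"angular":[[0,0,0],[0,0,0],[0,0,0]],"travel":[[0.25,0.09,0],[0.5,0.18,0],[0.5,0.18,0]],"fingers":[1,1,1]}'
cat > ball.py <<'E'
from h import *
s=read_state(); M=camera_model("wrist"); im=get_image("wrist"); r,g,b=[im[...,i].astype(int) for i in range(3)]
m=((r>1.8*np.maximum(g,b))&(r>70)).astype(np.uint8)
k,l,st,c=cv2.connectedComponentsWithStats(m); i=1+st[1:,4].argmax()
print(s["eef_pos"].round(1),s["tool_rot"].round(3),s["force"].round(1),st[i])
B=np.array([478.,195.3,62]); e=np.array([.054,.9985,0]); x=np.array([.9985,-.054,0])
# ray meets vertical circle of the ball: given travel .050 -> plane jig y; else plane z=122
p=onz("wrist",c[i],122,M); print("z122",p.round(1),"travel",((p-B)@e).round(1),"jx",((p-B)@x).round(1))
o,d=ray("wrist",c[i],M); q=o+d*((B+49.5*e-o)@e)/(d@e); print("in side leg plane jx",((q-B)@x).round(1),"z",q[2].round(1), "theta",np.arctan2(-(q-B)@x,q[2]-62).round(3), "size-range",np.linalg.norm(q-o).round(0))
cv2.imwrite("pics/last.png",im[:,:,::-1])
E
python3 ball.py
```

```text
clock: 5.3
eef_pos: [489.5, 214.3, 105.3]
tool_rot: [3.141, -0.001, 1.866]
force: [0.7, -2.4, 0.9]
width: 0.1
clock: 5.68
eef_pos: [489.7, 217.9, 105.2]
tool_rot: [-3.141, 0.001, 1.865]
force: [0.5, -5.5, 2.9]
width: 0.3
[489.7 217.9 105.2] [-3.141e+00  1.000e-03  1.865e+00] [ 0.5 -5.5  2.9] [ 225  191   53   54 2228]
z122 [480.4 239.7 122. ] travel 44.5 jx -0.0
in side leg plane jx -1.6 z 134.1 theta 0.023 size-range 125.0
```

```bash
python3 -m jog '{"angular":[[0,0,0],[0,0,0],[0,0,0],[0,0,0]],"travel":[[0.2,0.07,0],[0.4,0.14,0],[0.5,0.18,0],[0.5,0.18,0]],"fingers":[1,1,1,1]}'; python3 ball.py
```

```text
clock: 6.22
eef_pos: [489.8, 220.0, 105.2]
tool_rot: [-3.138, 0.006, 1.864]
force: [-0.3, -12.0, 7.0]
width: 0.0
[489.8 220.  105.2] [-3.138  0.006  1.864] [ -0.3 -12.    7. ] [ 225  191   53   55 2240]
z122 [480.5 241.7 122. ] travel 46.5 jx -0.1
in side leg plane jx -1.0 z 129.2 theta 0.015 size-range 130.0
```

```bash
python3 -m jog '{"angular":[[0,0,0],[0,0,0],[0,0,0]],"travel":[[0.15,0.05,0],[0.28,0.10,0],[0.28,0.10,0]],"fingers":[1,1,1]}'; python3 ball.py
```

```text
clock: 6.65
eef_pos: [489.8, 220.3, 105.1]
tool_rot: [-3.136, 0.009, 1.862]
force: [-0.2, -15.3, 9.9]
width: 0.1
[489.8 220.3 105.1] [-3.136  0.009  1.862] [ -0.2 -15.3   9.9] [ 225  192   52   54 2240]
z122 [480.5 241.8 122. ] travel 46.5 jx -0.0
in side leg plane jx -0.9 z 128.9 theta 0.014 size-range 130.0
```

View pics/last.png

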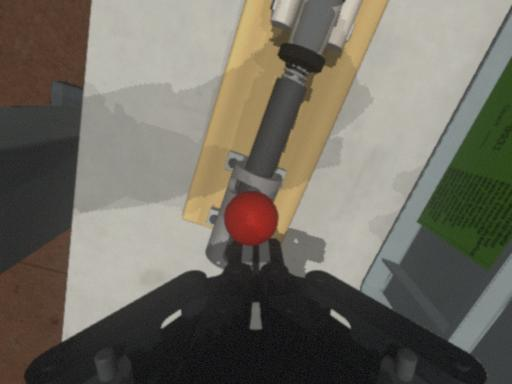

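```bash
python3 -m jog '{"angular":[[0,0,0],[0,0,0],[0,0,0],[0,0,0]],"travel":[[0.05,-0.19,0],[0.1,-0.38,0],[0.15,-0.57,0],[0.15,-0.57,0]],"fingers":[1,1,1,1]}'; python3 ball.py
```

```text
clock: 7.2
eef_pos: [483.5, 220.7, 104.8]
tool_rot: [-3.136, 0.008, 1.863]
force: [-0.7, -14.5, 6.5]
width: 0.2
[483.5 220.7 104.8] [-3.136  0.008  1.863] [ -0.7 -14.5   6.5] [ 224  191   53   55 2235]
z122 [473.9 242.4 122. ] travel 46.8 jx -6.6
in side leg plane jx -7.4 z 128.3 theta 0.111 size-range 131.0
```

```bash
python3 -m jog '{"angular":[[0,0,0],[0,0,0],[0,0,0],[0,0,0]],"travel":[[0.0,-0.25,0],[0.05,-0.5,0],[0.1,-0.75,0],[0.1,-0.75,0]],"fingers":[1,1,1,1]}'; python3 ball.py
```

```text
clock: 7.75
eef_pos: [475.5, 221.4, 104.2]
tool_rot: [-3.136, 0.005, 1.864]
force: [0.5, -9.6, -1.1]
width: 0.0
[475.5 221.4 104.2] [-3.136  0.005  1.864] [ 0.5 -9.6 -1.1] [ 222  191   53   53 2189]
z122 [464.4 243.6 122. ] travel 47.5 jx -16.2
in side leg plane jx -16.7 z 126.7 theta 0.253 size-range 131.0
```

```bash
python3 -m jog '{"angular":[[0,0,0],[0,0,0],[0,0,0],[0,0,0],[0,0,0]],"travel":[[0.06,-0.3,0.1],[0.12,-0.6,0.2],[0.18,-0.9,0.3],[0.24,-1.2,0.4],[0.24,-1.2,0.4]],"fingers":[1,1,1,1,1]}'; python3 ball.py
```

```text
clock: 8.43
eef_pos: [463.6, 222.3, 100.4]
tool_rot: [-3.138, 0.003, 1.865]
force: [0.4, -6.8, -2.8]
width: -0.2
[463.6 222.3 100.4] [-3.138e+00  3.000e-03  1.865e+00] [ 0.4 -6.8 -2.8] [ 220  190   52   52 2115]
z122 [450.9 246.5 122. ] travel 49.6 jx -29.9
in side leg plane jx -29.8 z 121.7 theta 0.463 size-range 133.0
```

The handle is in the side leg at about 0.48 rad, so the wall now holds the plunger. I'll go round to the ball's +x side for the rest of the swing.

```bash
python3 -m jog '{"angular":[[0,0,0],[0,0,0],[0,0,0],[0,0,10],[0,0,20]],"travel":[[-0.8,0,0],[-1.9,0,0],[-2.4,3.1,0],[-0.5,3.4,0],[1.2,3.4,0]],"fingers":[1,1,1,1,1]}'; python3 -m jog '{"angular":[[0,0,0]],"travel":[[0,0,0.2]],"fingers":[1]}'; python3 ball.py
```

```text
clock: 9.1
eef_pos: [494.8, 246.9, 101.5]
tool_rot: [3.141, -0.003, 1.51]
force: [-0.1, 0.3, -0.2]
width: -0.1
clock: 9.22
eef_pos: [493.9, 248.1, 99.7]
tool_rot: [3.14, -0.002, 1.521]
force: [0.1, -0.3, -0.5]
width: -0.4
[493.9 248.1  99.7] [ 3.140e+00 -2.000e-03  1.521e+00] [ 0.1 -0.3 -0.5] [ 156  247   49   39 1138]
z122 [452.7 249.7 122. ] travel 52.9 jx -28.2
in side leg plane jx -29.9 z 116.7 theta 0.501 size-range 156.0
```

View pics/last.png

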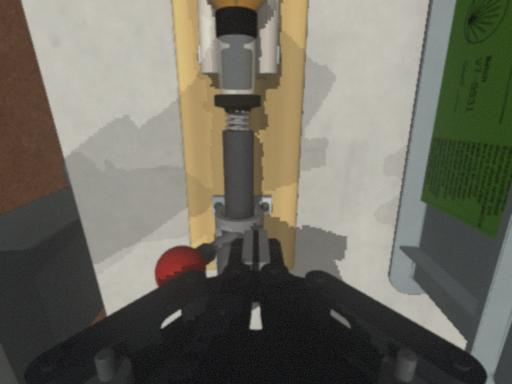

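```bash
python3 -m jog '{"angular":[[0,0,0],[0,0,0],[0,0,0],[0,0,0],[0,0,0]],"travel":[[0,-0.4,0.1],[0,-0.8,0.2],[0,-1.2,0.35],[0,-1.6,0.5],[0,-1.9,0.6]],"fingers":[1,1,1,1,1]}'; python3 -m jog '{"angular":[[0,0,0],[0,0,0],[0,0,0],[0,0,0]],"travel":[[0,-0.3,0.1],[0,-0.6,0.2],[0,-0.9,0.3],[0,-1,0.35]],"fingers":[1,1,1,1]}'; python3 ball.py
```

```text
clock: 9.9
eef_pos: [474.9, 246.7, 93.3]
tool_rot: [3.141, 0.0, 1.517]
force: [1.5, -1.0, -0.5]
width: 0.2
clock: 10.4
eef_pos: [464.8, 247.5, 89.8]
tool_rot: [3.141, -0.0, 1.517]
force: [2.1, -0.4, -0.4]
width: 0.3
[464.8 247.5  89.8] [ 3.141 -0.     1.517] [ 2.1 -0.4 -0.4] [ 183  243   45   34 1054]
z122 [441.6 257.5 122. ] travel 60.1 jx -39.7
in side leg plane jx -43.2 z 105.0 theta 0.789 size-range 154.0
```

```bash
python3 -m jog '{"angular":[[0,0,0],[0,0,0],[0,0,0],[0,0,0],[0,0,0]],"travel":[[0,-0.25,0.1],[0,-0.5,0.2],[0,-0.75,0.3],[0,-0.9,0.3],[0,-0.9,0.3]],"fingers":[1,1,1,1,1]}'; python3 ball.py; python3 -m jog '{"angular":[[0,0,0],[0,0,0],[0,0,0]],"travel":[[0,-0.15,0],[0,-0.3,0],[0,-0.3,0]],"fingers":[1,1,1]}'; python3 ball.py
```

```text
clock: 11.08
eef_pos: [455.5, 247.9, 86.9]
tool_rot: [-3.141, 0.0, 1.517]
force: [0.7, 0.3, -0.3]
width: 0.1
[455.5 247.9  86.9] [-3.141  0.     1.517] [ 0.7  0.3 -0.3] [ 189  236   41   41 1237]
z122 [434.7 261.4 122. ] travel 63.7 jx -46.8
in side leg plane jx -51.4 z 98.7 theta 0.951 size-range 156.0
clock: 11.5
eef_pos: [453.7, 248.1, 87.0]
tool_rot: [3.14, -0.001, 1.516]
force: [4.3, -0.5, -1.4]
width: 0.1
[453.7 248.1  87. ] [ 3.140e+00 -1.000e-03  1.516e+00] [ 4.3 -0.5 -1.4] [ 191  235   40   42 1217]
z122 [433.5 261.8 122. ] travel 64.0 jx -48.0
in side leg plane jx -52.5 z 98.0 theta 0.97 size-range 157.0
```

```bash
python3 -m jog '{"angular":[[0,0,0],[0,0,0],[0,0,0]],"travel":[[0,-0.15,0],[0,-0.3,0],[0,-0.3,0]],"fingers":[1,1,1]}';python3 -m jog '{"angular":[[0,0,0],[0,0,0],[0,0,0]],"travel":[[0,-0.15,0],[0,-0.25,0],[0,-0.25,0]],"fingers":[1,1,1]}'; python3 ball.py
```

```text
clock: 11.92
eef_pos: [453.1, 248.4, 87.4]
tool_rot: [3.136, -0.002, 1.516]
force: [9.4, -1.0, -2.3]
width: 0.0
clock: 12.3
eef_pos: [452.7, 248.6, 87.7]
tool_rot: [3.133, -0.003, 1.515]
force: [12.9, -2.7, -3.4]
width: -0.2
[452.7 248.6  87.7] [ 3.133e+00 -3.000e-03  1.515e+00] [12.9 -2.7 -3.4] [ 193  235   38   42 1147]
z122 [432.7 261.8 122. ] travel 64.0 jx -48.8
in side leg plane jx -53.1 z 97.8 theta 0.977 size-range 157.0
```

The handle has hit a firm stop at 13 N with ball jx at -53, as expected at the end of the side leg. I'll back off, rise and check.

```bash
python3 -m jog '{"angular":[[0,0,0],[0,0,0],[0,0,0],[0,0,0],[0,0,0]],"travel":[[0,1.2,-0.2],[0,3,-1],[0,3,-6],[-4,3,-12],[-8,3,-18]],"fingers":[1,1,1,1,1]}'; python3 -m jog '{"angular":[[0,0,0],[0,0,0],[0,0,0]],"travel":[[-3,0,-5],[-3,0,-5],[-3,0,-5]],"fingers":[1,1,1]}'; python3 ball.py
python3 - <<'E'
from h import *
w=cv2.imread("pics/last.png")[:,:,::-1]; t=get_image("top"); s=get_image("scene")
c=np.zeros((600,800,3),np.uint8); c[:384,:512]=w; c[384:574,:]=cv2.resize(t[172:212,105:273],(800,190),interpolation=cv2.INTER_CUBIC)
c[:384,512:]=cv2.resize(s[130:202,190:244],(288,384),interpolation=cv2.INTER_CUBIC)
cv2.imwrite("pics/c3.png",c[:,:,::-1])
E
```

```text
clock: 12.98
eef_pos: [471.7, 176.9, 251.7]
tool_rot: [-3.138, 0.001, 1.519]
force: [0.5, -1.0, -0.2]
width: -0.2
clock: 13.35
eef_pos: [470.7, 147.8, 300.1]
tool_rot: [-3.139, 0.0, 1.517]
force: [-0.4, -0.2, -0.1]
width: 0.3
[470.7 147.8 300.1] [-3.139  0.     1.517] [-0.4 -0.2 -0.1] [208  84  21  22 353]
z122 [432.3 241.1 122. ] travel 43.2 jx -48.1
in side leg plane jx -69.2 z -34.5 theta 2.519 size-range 483.0
```

View pics/c3.png

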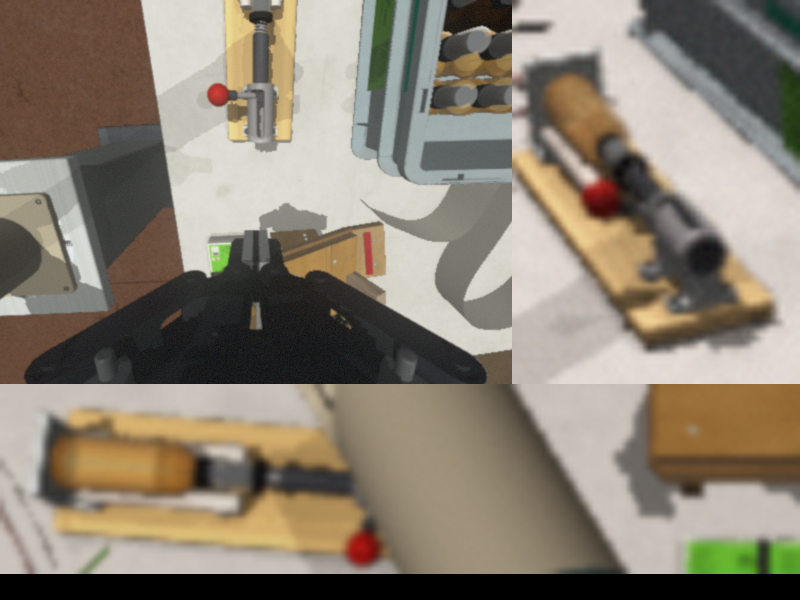

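Run:
```python
from h import *
B=np.array([478.,195.3,62]); e=np.array([.054,.9985,0]); x=np.array([.9985,-.054,0])
def f(n):
    M=camera_model(n); im=get_image(n); r,g,b=[im[...,i].astype(int) for i in range(3)]
    m=((r>1.8*np.maximum(g,b))&(r>70)).astype(np.uint8); k,l,st,c=cv2.connectedComponentsWithStats(m)
    return [(c[i],ray(n,c[i],M)) for i in range(1,k) if st[i,4]>12]
cs=dict((n,f(n)) for n in("wrist","scene","top"))
w=[a for a in cs["wrist"] if abs(a[0][0]-218)<15 and abs(a[0][1]-95)<15][0]
for n in("scene","top"):
    for c,r_ in cs[n]:
        p,g=tri(w[1],r_)
        if g<12: print(n,c.round(0),p.round(1),g.round(1),"travel",((p-B)@e).round(1),"jx",((p-B)@x).round(1),"theta",np.arctan2(-(p-B)@x,p[2]-62).round(3))
o,d=w[1]; p=o+d*(90-o[2])/d[2]; print("wrist z90 travel",(p-B)@e,"jx",(p-B)@x)
```

```text
scene [206. 166.] [428.  242.6  92.6] 0.8 travel 44.5 jx -52.5 theta 1.043
top [181. 206.] [428.3 242.9  94.3] 1.3 travel 44.9 jx -52.2 theta 1.017
wrist z90 travel 44.479182272912084 jx -52.44763236489656
```

```bash
python3 -c "
from cell import *
print(finish_job())"
```

```text
the job is handed in; nothing more can be done
None
```

The clamp is locked with the bottle against the cork end stop. I handed the job in at about 13.5 s on the clock; no verdict is reported.

**What I did:** With the fingers shut, I pushed the ball along the straight leg, feeling the pad's spring near the end. The push reached about 18 N in total at the corner. I then eased the handle into the side leg to about 0.5 rad, went round to the ball's +x side and pushed it over to a firm stop at about 13 N. After that I backed off and rose to 300 mm, clear of everything.

**Last checks:**
- **Handle:** two triangulations gave 1.02 and 1.04 rad, and the ball is 52 mm to the jig's -x side, where 53 mm is expected at the end of the leg.
- **Bottle:** in the pictures its foot sits at the stop and the pad is against the cap. I judged this by eye and did not measure the gap or the pad force.
- **Bystanders:** I did not measure them again. The force readings on the tool away from the handle stayed near zero.

**One disagreement:** the cameras put plunger travel at about 44.5 mm, below the 48.5 mm needed to swing the handle. The handle did swing fully and stayed there, so I took this as error in my start reference and the camera calibration.

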